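Pack brassware in a crate under and over its divider board

ROBOT

A 6-joint arm with a two-finger parallel gripper is mounted at the origin on the work surface. World frame = base frame: x ahead of the robot, y to its left, z up, the work surface at z = 0. Lengths are in m, angles in rad, forces in N, time in s.
With the tool pointing down it reaches from about 0.3 to 0.875 m from the base axis. Payload 6.4 kg.
Tool frame: the origin (TCP) lies midway between the tips of the shut fingers; the grasp point (between the pads) lies 19 mm behind it; z points along the fingers, y is the line along which they close (so a half turn about z gives the same grasp; the last joint's range is limited). The gripper opens to 85 mm and grips with 20 to 120 N. Pads are 22 mm wide; open, the fingers measure 114 mm over their backs; the gripper's body (76 mm by 85 mm) begins 54 mm behind the grasp point. The pads swing forward as they close: fully open they stand 13 mm farther back than shut.
Start: joints at [0.958, 0.181, 1.607, -0, 1.354, -0.206], TCP at [0.228, 0.528, 0.231] pointing down, gripper open.
Joint ranges: [-2.99, 2.99], [-0.89, 2.07], [0.3, 2.58], [-1.14, 4.28], [0, 2.63], [-3.12, 3.12]. Speed limits (rad/s): [2.57, 2.57, 3.01, 3.14, 3.14, 3.14].

INTERFACE

Orientations are given as a unit quaternion [w, x, y, z].
In Python, from bench import ctrl gives the robot as it stands.
- The arm moves only by the tool drive_tool, never from a script. Its argument "plan" is a list that holds one entry, the list of rows, each a list of 4 numbers: the shift along the tool's x, y, z scaled (see below), then the turn about the tool's z scaled (see below). In form: [[[x, y, z, roll], ...]]. A call has 1 to 12 rows; each row is the pose to reach, as a shift and turn from the pose commanded when the call began, along the tool's axes at that moment, turning the shorter way round; what a row does not reach only later rows make up. The controller multiplies each number of a shift by 400 mm and each number of a turn by 180 degrees. A row lasts 1/12 s, in which the tool goes at most 41.7 mm and 7.16 degrees, less where a joint would pass 70% of its speed; a pose out of reach is approached as far as the arm can. A call with a number of a shift or a turn outside -1 to 1 is refused whole. A call with a gripper value outside its range is refused whole. "jaw" is the closure, from 0 (fully open) to 1 (shut), set as the call begins (left out, the last holds). The fingers move at their own pace and stop on an object; the grip force is fixed at half the most. Time passes only in rows, so rows that repeat a pose let the fingers close. It gives the time, the measured TCP pose, the force, the opening and the grip force at its end, in the units of the state.
- ctrl.get_obs(): the state, without advancing time (a new reading comes with each control period).
- ctrl.camera(name): name is "scene" or "side" or "wrist"; returns (picture, depth): 420x560x3 uint8, red, green, blue; 420x560 float32, m along the optical axis (not along the pixel's ray), 0 where there is no reading.
- ctrl.camera_info(name): a dict with "camera_matrix" (3x3 intrinsics, pixels), "R" (3x3) and "t" (3): a world point X has camera coordinates R X + t; the wrist camera has in their place "T_tool_cam" (4x4, takes a point from camera to tool coordinates, whose origin is the TCP and whose axes are the flange's). Camera axes: x right, y down, z forward; pixel columns grow to the right and rows downward; lengths in m; the calibration is good to about 2 mm. A picture is of the moment at which its call begins: read the wrist's pose just before it. camera_info takes no time and is no camera call.
- ctrl.hand_in(): hands the job in; it is judged then, once.
The state is a dict: "time_s": time; "q": joint angles; "dq": joint speeds; "joint_efforts": joint torques, N m; "eef_pos": TCP position; "eef_rot": TCP orientation; "wrist_force": force on the tool from outside, world axes, zero at the start; "torque": the same for the moment, N m; "opening": opening from 0.0 (shut) to 1.0 (fully open); "grasp_force": force on a finger pad.
Only numpy, scipy, OpenCV 4.12 (cv2) and the standard library are available. Lean on these libraries where they do the work, as an engineer would, in place of code of your own. Each camera call takes 0.05 s, during which the arm holds its last target. There are 200 camera calls.

TASK

Pack the crate: stand the squat lidded pot upright on the crate's floor, then fit the divider board above it, and finally stand the tall goblet upright on the divider. The divider is longer than the crate's mouth, so hold it by its grip, pass it slantwise through the mouth, lower it (do not drop it) until it lies flat on both ledges with both its ends under the rim boards, then let go. Leave the other things on the bench where they are.

Things in the scene. Friction and masses are not known exactly. Their poses are not given: they have to be found in the camera images.
- crate: Open-topped wooden crate, fixed, 256 (its x) x 170 (y) x 135 mm high; origin at the centre of its underside on the bench, z up; same either way round. Walls 10 mm; inside 236 x 150 mm; floor top 10 mm above the bench. Each end has a ledge and, above it, a rim board with a 30 mm high slot between them. The long sides have neither ledge nor overhang.
- mouth (a point): Centre of the crate's mouth, 135 mm above the bench, level with the rim boards' tops. Rim boards: 10 mm thick (underside 125 mm above the bench), reaching 38 mm inwards from each inner end wall, so the mouth is 160 mm along the crate's x and 150 mm along its y. Axes as the crate's.
- ledge_a (a point): Middle of the top face of the ledge at the crate's -x end, 95 mm above the bench. The ledge spans the inside's width and reaches 43 mm inwards from the inner end wall (crate x from -118 to -75 mm).
- ledge_b (a point): The same for the equal ledge at the +x end (crate x from 75 to 118 mm).
- divider: Loose plywood divider 180 (its x) x 130 (y) x 8 mm, about 0.3 kg, starting flat on the bench, grip up; origin at the centre of its underside, z up. Grip: wooden bar over its centre, 14 mm thick along x, 70 mm long along y, 32 to 68 mm above the underside, on two 14 mm square posts at y = +-28 mm. Same either way round. In the crate its x runs along the crate's x.
- pot: Squat brass pot with fixed lid and knob, one rigid piece, 72 mm high, about 0.3 kg; belly up to 76 mm across, shoulder at 36 to 44 mm height, upright knob 26 mm across from 44 to 72 mm height. Origin at the centre of its underside, z up. Starts upright on the bench; may swap places with the goblet.
- goblet: Tall brass goblet, solid, 110 mm high, about 0.25 kg; foot 54 mm across, stem 20 mm across from 16 to 42 mm height, straight top part 48 mm across from 58 to 110 mm height. Origin at the centre of its underside, z up. Starts upright on the bench; may swap places with the pot.
- bowl: Bystander: open brass bowl, 104 mm across, 36 mm high; origin under its centre.
- jar: Bystander: amber glass jar, 64 mm across, 95 mm high; origin under its centre.
- candlestick: Bystander: brass candlestick, foot 72 mm across, thin stem, small cup 36 mm across on top, 120 mm high; origin under its centre.
Mind the look-alikes: they are no part of the job. Several things have the shape of the divider; the one meant has the colours described above. Leave any pink look-alike of the goblet alone.

How it is judged:
On the way, in this order (a step that is already met when the one before it is completed fails the run):
1. the pot stands upright on the crate's floor, let go (z of pot in the frame of crate below 0.016 m and x of pot in the frame of crate between -0.085 and 0.085 m and y of pot in the frame of crate between -0.075 and 0.075 m and angle between pot's own z axis and vertical below 0.15 rad and contact force between pot and the fingers below 0.2 N and linear speed of pot below 0.03 m/s), for 0.2 s.
2. the divider, still held by the gripper, is down below the rim boards' tops, within about 15 degrees of flat, before it is let go (contact force between divider and the fingers above 0.5 N and angle between divider's own z axis and vertical below 0.26 rad and z of divider in the frame of crate between 0.088 and 0.125 m and x of divider in the frame of crate between -0.04 and 0.04 m and y of divider in the frame of crate between -0.04 and 0.04 m), for 0.05 s.
3. the divider lies flat on both ledges with both ends under the rim boards, let go, nothing on it yet (z of divider in the frame of crate between 0.09 and 0.1 m and x of divider in the frame of crate between -0.01 and 0.01 m and y of divider in the frame of crate between -0.015 and 0.015 m and angle between divider's own z axis and vertical below 0.06 rad and contact force between divider and the fingers below 0.2 N and contact force between divider and goblet below 0.05 N and linear speed of divider below 0.03 m/s), for 0.2 s.
At the end, for the whole second after the job is handed in: Pot upright (8 deg) on the crate floor; divider flat (3 deg, height within 5 mm) on both ledges, centred within 10 mm along the crate so both ends are under the rim boards; goblet upright (4 deg) on the divider; all let go and at rest (all of step 1 and z of divider in the frame of crate between 0.09 and 0.1 m and x of divider in the frame of crate between -0.01 and 0.01 m and y of divider in the frame of crate between -0.015 and 0.015 m and angle between divider's own z axis and vertical below 0.06 rad and z of goblet in the frame of divider between 0.003 and 0.013 m and x of goblet in the frame of divider between -0.085 and 0.085 m and y of goblet in the frame of divider between -0.065 and 0.065 m and angle between goblet's own z axis and vertical below 0.08 rad and contact force between each of divider, goblet and the fingers below 0.2 N and linear speed of each of divider, goblet below 0.03 m/s); the robot touches nothing.
It fails at once if a bystander is moved by more than 40 mm (distance of any of bowl, jar, candlestick from where it was at the start of the episode above 0.04 m).
It fails at once if the pot or the goblet is knocked over or tipped by more than 60 degrees (angle between any of pot, goblet's own z axis and vertical above 1.05 rad).
It also fails if it takes over 72 s, if anything falls off the work surface, if the arm or the gripper's body presses on something with over 40 N, if the wrist force passes 120 N, or if a joint passes its speed limit or range.

## Working session

There is one attempt and no reset: what is moved stays moved. The work goes in short steps, Python scripts to look and compute and a tool call to move; the robot and the scene stay as the last step left them, time stands still between calls to the robot, and variables do not carry over. Pictures are saved under pics/ and viewed, at most 10 in all, crops included, and the job is handed in when it is done.

Besides the shell and the picture viewer there is one more tool, called after "Call:" in YAML: its name, and indented under it one key for each argument. drive_tool: Moves the arm, as the interface text tells. Its arguments: {"type":"object","properties":{"plan":{"type":"array"},"jaw":{"type":"number"}},"required":["plan"]}

```bash
ls; mkdir -p pics; cat > h.py <<'E'
import numpy as np,cv2
from bench import ctrl
def cloud(n):
    o=ctrl.get_obs(); im,d=ctrl.camera(n); ci=ctrl.camera_info(n); K=np.array(ci["camera_matrix"])
    v,u=np.mgrid[:420,:560]
    P=np.stack([(u-K[0,2])/K[0,0]*d,(v-K[1,2])/K[1,1]*d,d],-1)
    if "R" in ci: W=(P-np.array(ci["t"]))@np.array(ci["R"])
    else:
        from scipy.spatial.transform import Rotation as Rn
        T=np.array(ci["T_tool_cam"]); q=np.array(o["eef_rot"]); R=Rn.from_quat(q[[1,2,3,0]]).as_matrix()
        W=(P@T[:3,:3].T+T[:3,3])@R.T+np.array(o["eef_pos"])
    W[d<=0]=np.nan
    return im,d,W
def save(n,im): cv2.imwrite("pics/"+n+".png",im[...,::-1])
E
python3 - <<'E'
from h import *
o=ctrl.get_obs(); print(o["eef_pos"],o["eef_rot"],o["time_s"],o["opening"])
for n in("scene","side"):
    im,d,W=cloud(n); save(n,im); np.savez("pics/"+n,im=im,W=W)
E
```

```text
pics
[0.22715833 0.52761028 0.23037093] [-3.51077408e-04  2.01998316e-01  9.79385467e-01 -8.14645650e-04] 0.0 0.9974379856188704
```

View pics/scene.png

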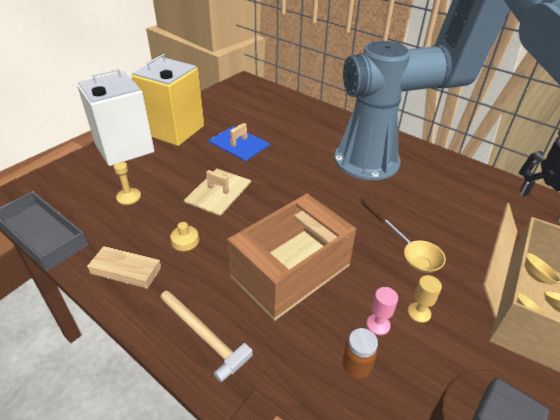

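View pics/side.png

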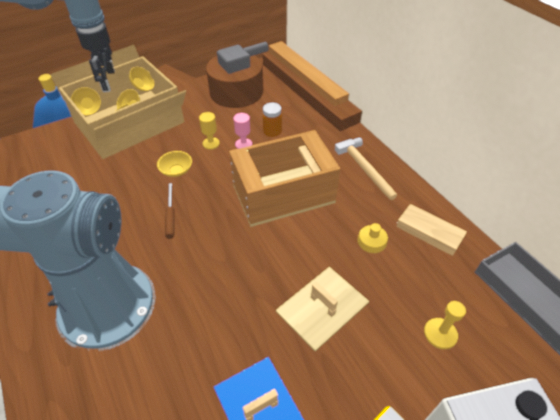

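The plywood divider is at scene (218,190), with a blue look-alike at (239,142). The pot is at (184,238), the crate at (292,255) and the gold goblet at (426,298). The pink look-alike is at (382,310), the bowl at (425,258), the jar at (361,353) and the candlestick at (126,185).

```bash
cat > m.py <<'E'
from h import *
S=np.load("pics/scene.npz");D=np.load("pics/side.npz")
def at(u,v): return S["W"][v,u].round(3)
for n,(u,v) in dict(div=(205,195),pot=(184,230),gob=(427,287),pink=(385,298),bowl=(425,262),jar=(361,340),cand=(122,170),crate=(260,245)).items(): print(n,at(u,v))
P=np.concatenate([S["W"].reshape(-1,3),D["W"].reshape(-1,3)]);C=np.concatenate([S["im"].reshape(-1,3),D["im"].reshape(-1,3)]).astype(int)
src=np.r_[np.zeros(420*560),np.ones(420*560)]
def sel(c,r,z0,z1,s=None):
    m=(np.linalg.norm(P[:,:2]-c,axis=1)<r)&(P[:,2]>z0)&(P[:,2]<z1)
    if s is not None: m&=src==s
    return m
def rect(m):
    p=P[m][:,:2]; r=cv2.minAreaRect((p*1000).astype(np.float32)); return np.round(r[0],1),np.round(r[1],1),round(r[2],2),len(p)
def circ(m):
    p=P[m][:,:2]; c,r=cv2.minEnclosingCircle((p*1000).astype(np.float32)); return np.round(c,1),round(r,1),len(p),P[m][:,2].max().round(3)
for s in (0,1,None):
    print("src",s)
    print("crate",rect(sel(at(260,245)[:2],.3,.129,.142,s)))
    print("div",rect(sel(at(205,195)[:2],.14,.004,.014,s)),"bar",rect(sel(at(205,195)[:2],.12,.06,.075,s)))
    print("pot knob",circ(sel(at(184,230)[:2],.05,.05,.08,s)),"belly",circ(sel(at(184,230)[:2],.06,.008,.08,s)))
    print("gob",circ(sel(at(427,287)[:2],.04,.062,.12,s)))
    print("pink",circ(sel(at(385,298)[:2],.04,.062,.12,s)))
E
python3 m.py
```

```text
div [ 0.491 -0.275  0.009]
pot [ 0.666 -0.162  0.064]
gob [0.472 0.408 0.109]
pink [0.558 0.352 0.111]
bowl [0.305 0.354 0.003]
jar [0.668 0.362 0.097]
cand [ 0.646 -0.437  0.112]
crate [0.63  0.066 0.135]
src 0
crate (array([551.2, 101. ]), array([173.5, 259.2]), 80.66, 2943)
div (array([ 483.6, -272.5]), array([262.1, 260. ]), 23.02, 1408) bar (array([ 446.9, -262.7]), array([16.9, 68.8]), 13.28, 108)
pot knob (array([ 662.3, -173.5]), 14.6, 114, np.float64(0.075)) belly (array([ 660.3, -171.7]), 38.3, 628, np.float64(0.075))
gob (array([458.9, 409.8]), 25.7, 617, np.float64(0.115))
pink (array([549.6, 352.4]), 24.8, 632, np.float64(0.115))
src 1
crate (array([553.4, 102. ]), array([177. , 258.1]), 80.02, 2181)
div (array([ 486.5, -275.4]), array([273.9, 268. ]), 86.61, 3565) bar (array([ 446.9, -262.8]), array([15.5, 70.8]), 12.37, 211)
pot knob (array([ 660.9, -173.4]), 13.0, 117, np.float64(0.076)) belly (array([ 660.7, -172.8]), 38.2, 668, np.float64(0.076))
gob (array([461.6, 410.2]), 27.7, 303, np.float64(0.115))
pink (array([547.7, 351.7]), 26.1, 308, np.float64(0.115))
src None
crate (array([552.1, 102.2]), array([177.3, 261. ]), 80.17, 5124)
div (array([ 491.3, -278.5]), array([274.9, 270.9]), 41.64, 4973) bar (array([ 446.9, -262.8]), array([16.9, 70.9]), 13.28, 319)
pot knob (array([ 662.3, -173.5]), 14.6, 231, np.float64(0.076)) belly (array([ 660. , -172.2]), 38.7, 1296, np.float64(0.076))
gob (array([461.3, 410.2]), 27.7, 920, np.float64(0.115))
pink (array([548.4, 351.6]), 26.2, 940, np.float64(0.115))
```

```bash
cat > g.py <<'E'
import sys
from h import *
from scipy.spatial.transform import Rotation as Rn
# g.py x y z toolx_deg : shift/roll numbers from the present pose
o=ctrl.get_obs(); q=np.array(o["eef_rot"]); R=Rn.from_quat(q[[1,2,3,0]]).as_matrix()
p=np.array(o["eef_pos"]); yaw=np.degrees(np.arctan2(R[1,0],R[0,0]))
print("now",p.round(4),"yaw",yaw.round(2),"q6",o["q"][5].round(2),"open",round(o["opening"],3),"gf",round(o["grasp_force"],1),"wf",np.round(o["wrist_force"],1),"t",round(o["time_s"],2),"z",R[:,2].round(3))
a=[float(v) for v in sys.argv[1:]]
while len(a)>=4:
    x,y,z,w=a[:4];a=a[4:]
    d=R.T@(np.array([x,y,z])-p)/.4; r=-((w-yaw+180)%360-180)/180
    print("row",d.round(4),round(r,4))
E
python3 g.py .445 .177 .231 170.2
```

```text
now [0.2272 0.5277 0.2305] yaw 156.69 q6 -0.21 open 0.994 gf 0.0 wf [-1.   0.6 -0.6] t 0.1 z [-0.001 -0.001 -1.   ]
row [-8.469e-01 -5.897e-01 -7.000e-04] -0.075
```

Call:
drive_tool:
  plan:
    - [[-0.847,-0.59,0,-0.075],[-0.847,-0.59,0,-0.075],[-0.847,-0.59,0,-0.075],[-0.847,-0.59,0,-0.075],[-0.847,-0.59,0,-0.075],[-0.847,-0.59,0,-0.075],[-0.847,-0.59,0,-0.075],[-0.847,-0.59,0,-0.075],[-0.847,-0.59,0,-0.075],[-0.847,-0.59,0,-0.075],[-0.847,-0.59,0,-0.075],[-0.847,-0.59,0,-0.075]]

```text
time_s: 1.1
eef_pos: [0.446, 0.1753, 0.2309]
eef_rot: [-0.0, 0.088, 0.996, -0.0]
wrist_force: [-0.8, -0.4, 0.3]
opening: 0.998
grasp_force: 0.0
```

```bash
python3 g.py .661 -.173 .16 170.2
python3 - <<'E'
from h import *
im,d,W=cloud("wrist"); save("w1",im)
p=W.reshape(-1,3); m=(p[:,2]>.128)&(p[:,2]<.142)&(np.linalg.norm(p[:,:2]-[.552,.102],axis=1)<.2)
print(m.sum(),cv2.minAreaRect((p[m][:,:2]*1000).astype(np.float32)))
E
```

```text
now [0.446  0.1753 0.2309] yaw 169.91 q6 -1.27 open 0.998 gf 0.0 wf [-0.8 -0.4  0.3] t 1.1 z [-0.001 -0.    -1.   ]
row [-0.6818 -0.7631  0.177 ] -0.0016
13978 ((503.8591003417969, 107.22066497802734), (170.76548767089844, 160.5783233642578), 80.16268157958984)
```

Call:
drive_tool:
  plan:
    - [[-0.682,-0.763,0,-0.0016],[-0.682,-0.763,0,-0.0016],[-0.682,-0.763,0,-0.0016],[-0.682,-0.763,0,-0.0016],[-0.682,-0.763,0,-0.0016],[-0.682,-0.763,0,-0.0016],[-0.682,-0.763,0,-0.0016],[-0.682,-0.763,0.1,-0.0016],[-0.682,-0.763,0.177,-0.0016],[-0.682,-0.763,0.177,-0.0016],[-0.682,-0.763,0.177,-0.0016],[-0.682,-0.763,0.177,-0.0016]]

```text
time_s: 2.15
eef_pos: [0.6611, -0.1694, 0.156]
eef_rot: [-0.003, 0.083, 0.997, 0.001]
wrist_force: [-0.4, 0.5, 0.1]
opening: 1.0
grasp_force: 0.0
```

```bash
cat > w.py <<'E'
import sys
from h import *
# w.py name cx cy r z0 z1 : wrist-camera height slice, rectangle and circle
im,d,W=cloud("wrist"); save(sys.argv[1],im); p=W.reshape(-1,3); a=[float(v) for v in sys.argv[2:]]
while len(a)>=5:
    m=(np.linalg.norm(p[:,:2]-a[:2],axis=1)<a[2])&(p[:,2]>a[3])&(p[:,2]<a[4]); a=a[5:]
    if m.sum()<5: print("few",m.sum()); continue
    f=(p[m][:,:2]*1000).astype(np.float32); print(m.sum(),"z",np.median(p[m][:,2]).round(4),cv2.minAreaRect(f),cv2.minEnclosingCircle(f))
E
python3 w.py w2 .661 -.173 .05 .05 .08  .661 -.173 .05 .069 .078 .661 -.173 .06 .01 .05
python3 g.py .661 -.173 .048 170.2
```

```text
1025 z 0.0728 ((660.0133056640625, -174.84674072265625), (25.65712547302246, 25.308250427246094), 77.6895523071289) ((660.3603515625, -174.89959716796875), 13.17943286895752)
852 z 0.073 ((660.1808471679688, -174.8876953125), (25.650676727294922, 24.980236053466797), 77.98567199707031) ((660.3603515625, -174.89959716796875), 13.17943286895752)
4295 z 0.0398 ((659.1863403320312, -174.8715057373047), (72.4007797241211, 72.59305572509766), 75.28439331054688) ((659.0392456054688, -174.73753356933594), 37.0247917175293)
now [ 0.6614 -0.1681  0.1582] yaw 170.52 q6 -1.83 open 1.001 gf 0.0 wf [1.7 0.6 0.6] t 2.2 z [-0.004  0.002 -1.   ]
row [-0.0022 -0.0126  0.2754] 0.0018
```

View pics/w2.png

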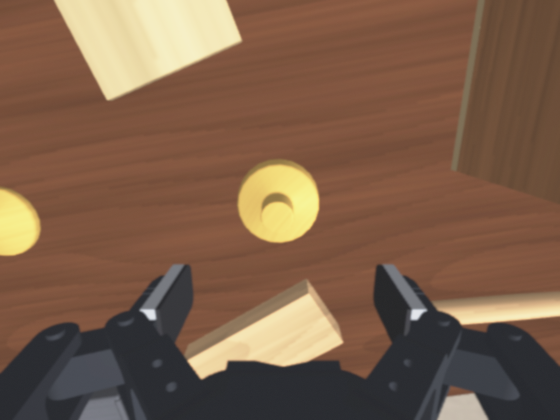

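The pot knob shows at (278,213), upright, with the divider's corner at top left and a wood block at (265,335). I'll check that the block stays clear of the fingers.

```bash
python3 - <<'E'
from h import *
im,d,W=cloud("scene"); p=W.reshape(-1,3); c=np.array([.660,-.174])
a=np.radians(80.2); ey=np.array([np.cos(a),np.sin(a)]); ex=np.array([ey[1],-ey[0]])
q=np.c_[(p[:,:2]-c)@ex,(p[:,:2]-c)@ey,p[:,2]]
m=(abs(q[:,0])<.03)&(abs(q[:,1])<.075)&(abs(q[:,1])>.039)&(q[:,2]>.006)&(q[:,2]<.12); print(m.sum(), q[m].round(3)[:5])
E
python3 g.py .660 -.174 .048 170.2
```

```text
1 [[0.004 0.039 0.03 ]]
now [ 0.6619 -0.1676  0.1601] yaw 170.57 q6 -1.83 open 1.0 gf 0.0 wf [0.2 0.6 0.7] t 2.25 z [-0.002  0.001 -1.   ]
row [ 0.0016 -0.0168  0.2801] 0.0021
```

Call:
drive_tool:
  plan:
    - [[0.0016,-0.0168,0,0.002],[0.0016,-0.0168,0.07,0.002],[0.0016,-0.0168,0.14,0.002],[0.0016,-0.0168,0.18,0.002],[0.0016,-0.0168,0.18,0.002],[0.0016,-0.0168,0.18,0.002]]

```text
time_s: 2.75
eef_pos: [0.6603, -0.1752, 0.0895]
eef_rot: [0.0, 0.085, 0.996, 0.0]
wrist_force: [0.7, 0.5, 0.1]
opening: 1.0
grasp_force: 0.0
```

```bash
python3 g.py .660 -.174 .048 170.2
```

```text
now [ 0.6603 -0.1752  0.0895] yaw 170.19 q6 -1.83 open 1.0 gf 0.0 wf [0.7 0.5 0.1] t 2.75 z [ 0.  0. -1.]
row [0.0011 0.0029 0.1038] -0.0
```

Call:
drive_tool:
  plan:
    - [[0.001,0.003,0.05,0],[0.001,0.003,0.1,0],[0.001,0.003,0.104,0],[0.001,0.003,0.104,0]]

```text
time_s: 3.08
eef_pos: [0.6604, -0.1748, 0.0481]
eef_rot: [0.0, 0.086, 0.996, -0.0]
wrist_force: [0.1, -0.1, 0.4]
opening: 1.002
grasp_force: 0.0
```

Call:
drive_tool:
  plan:
    - [[0,0,0,0],[0,0,0,0],[0,0,0,0],[0,0,0,0],[0,0,0,0],[0,0,0,0],[0,0,0,0],[0,0,0,0]]
  jaw: 1

```text
time_s: 3.75
eef_pos: [0.6608, -0.1751, 0.0479]
eef_rot: [0.001, 0.086, 0.996, -0.0]
wrist_force: [-0.4, 1.4, 5.6]
opening: 0.287
grasp_force: 58.9
```

```bash
python3 g.py .660 -.174 .23 170.2 .552 .1 .23 170.2
```

```text
now [ 0.6608 -0.1751  0.0479] yaw 170.13 q6 -1.83 open 0.287 gf 58.9 wf [-0.4  1.4  5.6] t 3.75 z [ 0.001 -0.    -1.   ]
row [ 0.0019  0.0024 -0.4553] -0.0004
row [ 0.3853  0.631  -0.4558] -0.0004
```

Call:
drive_tool:
  plan:
    - [[0,0,-0.1,0],[0,0,-0.2,0],[0,0,-0.3,0],[0,0,-0.4,0],[0.06,0.1,-0.455,0],[0.12,0.2,-0.455,0],[0.18,0.29,-0.455,0],[0.24,0.38,-0.455,0],[0.29,0.47,-0.455,0],[0.34,0.56,-0.455,0],[0.37,0.61,-0.455,0],[0.385,0.631,-0.455,0]]

```text
time_s: 4.75
eef_pos: [0.5486, 0.1049, 0.2277]
eef_rot: [-0.002, 0.084, 0.996, 0.001]
wrist_force: [-0.3, -0.4, -3.4]
opening: 0.283
grasp_force: 60.4
```

Call:
drive_tool:
  plan:
    - [[0,0,0,0],[0,0,0,0]]

```text
time_s: 4.92
eef_pos: [0.5512, 0.1002, 0.2283]
eef_rot: [-0.0, 0.085, 0.996, -0.0]
wrist_force: [-0.1, -0.5, -3.5]
opening: 0.282
grasp_force: 60.4
```

```bash
python3 w.py w3 .552 .102 .16 .128 .142; python3 g.py .552 .102 .061 170.2
```

```text
26370 z 0.1361 ((551.47998046875, 99.59525299072266), (170.8081817626953, 255.91551208496094), 80.3010025024414) ((539.4812622070312, 101.26969146728516), 143.0787353515625)
now [0.5517 0.0993 0.2284] yaw 170.14 q6 -1.43 open 0.287 gf 60.4 wf [ 0.7 -1.  -3.5] t 4.97 z [-0.001 -0.001 -1.   ]
row [3.000e-04 7.100e-03 4.184e-01] -0.0004
```

View pics/w3.png

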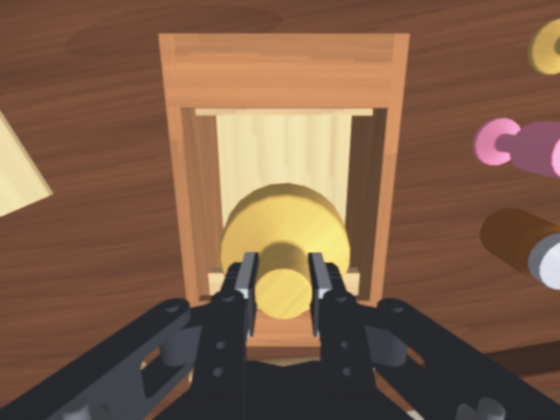

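The pot, at (285,240), hangs within the crate mouth, whose corners are at about (165,35) and (405,35). The crate centre refines to (0.5515, 0.0996), with its y axis at 80.3°.

Call:
drive_tool:
  plan:
    - [[0,0,0.08,0],[0,0,0.16,0],[0,0,0.24,0],[0,0,0.32,0],[0,0,0.38,0],[0,0,0.41,0],[0,0,0.424,0],[0,0,0.424,0],[0,0,0.424,0]]

```text
time_s: 5.72
eef_pos: [0.5532, 0.099, 0.0602]
eef_rot: [0.001, 0.087, 0.996, -0.0]
wrist_force: [-0.4, -0.3, -3.7]
opening: 0.281
grasp_force: 60.3
```

```bash
python3 g.py
```

```text
now [0.5532 0.099  0.0602] yaw 170.06 q6 -1.43 open 0.281 gf 60.3 wf [-0.4 -0.3 -3.7] t 5.72 z [ 0.002 -0.    -1.   ]
```

Still about 1–2 mm above the floor, so I'll go down a little more, release and rise.

Call:
drive_tool:
  plan:
    - [[0,0,0.003,0],[0,0,0.005,0],[0,0,0.005,0]]

```text
time_s: 5.97
eef_pos: [0.5524, 0.0997, 0.0579]
eef_rot: [0.001, 0.086, 0.996, -0.0]
wrist_force: [0.4, -0.7, -1.9]
opening: 0.287
grasp_force: 60.5
```

Call:
drive_tool:
  plan:
    - [[0,0,0,0],[0,0,0,0],[0,0,0,0],[0,0,0,0],[0,0,0,0],[0,0,0,0],[0,0,0,0]]
  jaw: 0

```text
time_s: 6.55
eef_pos: [0.552, 0.1003, 0.0574]
eef_rot: [0.0, 0.086, 0.996, 0.0]
wrist_force: [0.6, 2.8, 0.2]
opening: 1.0
grasp_force: 0.0
```

Call:
drive_tool:
  plan:
    - [[0,0,-0.05,0],[0,0,-0.15,0],[0,0,-0.25,0],[0,0,-0.35,0],[0,0,-0.43,0],[0,0,-0.43,0]]

```text
time_s: 7.05
eef_pos: [0.5559, 0.0997, 0.2378]
eef_rot: [0.007, 0.086, 0.996, 0.0]
wrist_force: [0.7, -0.6, 0.8]
opening: 0.999
grasp_force: 0.0
```

```bash
python3 w.py w4 .552 .1 .06 .06 .1;  python3 g.py .447 -.263 .14 192.8
```

```text
611 z 0.0829 ((551.5053100585938, 99.91349792480469), (25.596399307250977, 24.955148696899414), 81.59391021728516) ((551.8584594726562, 99.70226287841797), 13.017263412475586)
now [0.5544 0.0997 0.2342] yaw 170.12 q6 -1.43 open 1.004 gf 0.0 wf [-0.2 -0.1 -1.2] t 7.1 z [ 0.009 -0.001 -1.   ]
row [ 0.1111 -0.9396  0.2336] -0.126
```

Call:
drive_tool:
  plan:
    - [[0.111,-0.93,0,-0.126],[0.111,-0.93,0,-0.126],[0.111,-0.93,0,-0.126],[0.111,-0.93,0,-0.126],[0.111,-0.93,0,-0.126],[0.111,-0.93,0,-0.126],[0.111,-0.93,0.08,-0.126],[0.111,-0.93,0.18,-0.126],[0.111,-0.93,0.18,-0.126],[0.111,-0.93,0.18,-0.126],[0.111,-0.93,0.18,-0.126],[0.111,-0.93,0.18,-0.126]]

```text
time_s: 8.1
eef_pos: [0.4423, -0.2589, 0.1549]
eef_rot: [-0.002, -0.11, 0.994, 0.002]
wrist_force: [0.0, 0.3, -0.1]
opening: 1.0
grasp_force: 0.0
```

Call:
drive_tool:
  plan:
    - [[0,0,0,0],[0,0,0,0]]

```text
time_s: 8.27
eef_pos: [0.4447, -0.2581, 0.1577]
eef_rot: [0.0, -0.112, 0.994, -0.0]
wrist_force: [0.7, 1.4, 0.3]
opening: 1.006
grasp_force: 0.0
```

```bash
python3 w.py w5 .447 -.263 .06 .06 .078 .447 -.263 .12 .005 .014;  python3 g.py .447 -.263 .024 192.8
```

```text
1677 z 0.0689 ((446.5010681152344, -264.9375305175781), (14.626533508300781, 69.73855590820312), 12.003067016601562) ((446.9715270996094, -264.83746337890625), 35.23761749267578)
21665 z 0.0091 ((446.923095703125, -265.0113525390625), (180.39993286132812, 130.17893981933594), 12.125221252441406) ((447.1447448730469, -264.9162292480469), 110.63674926757812)
now [ 0.4449 -0.2581  0.1579] yaw -167.1 q6 -2.55 open 0.997 gf 0.0 wf [-0.2 -0.  -0.1] t 8.32 z [ 0.001 -0.001 -1.   ]
row [-0.002  -0.0129  0.3349] 0.0005
```

View pics/w5.png

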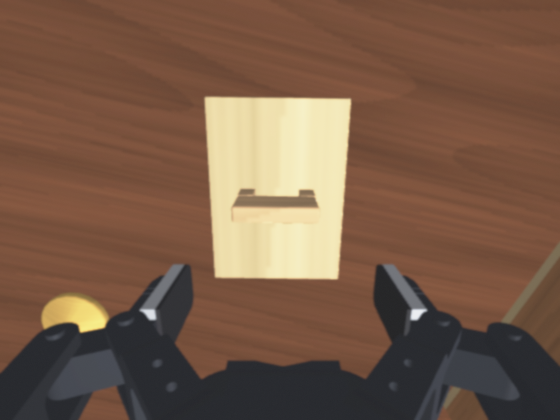

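The plywood divider (205–350 by 97–280) has its bar at (275,208), aligned with the fingers. Descending in two stages.

```bash
python3 g.py .4467 -.265 .095 192.1
```

```text
now [ 0.4449 -0.2581  0.1579] yaw -167.1 q6 -2.55 open 0.997 gf 0.0 wf [-0.2 -0.  -0.1] t 8.32 z [ 0.001 -0.001 -1.   ]
row [-0.0003 -0.0177  0.1574] 0.0044
```

Call:
drive_tool:
  plan:
    - [[0,-0.0177,0.04,0.0044],[0,-0.0177,0.1,0.0044],[0,-0.0177,0.15,0.0044],[0,-0.0177,0.157,0.0044],[0,-0.0177,0.157,0.0044],[0,-0.0177,0.157,0.0044]]

```text
time_s: 8.82
eef_pos: [0.4466, -0.2657, 0.0957]
eef_rot: [0.0, -0.105, 0.994, -0.001]
wrist_force: [-0.2, -0.9, -0.1]
opening: 0.997
grasp_force: 0.0
```

```bash
python3 g.py .4467 -.265 .021 192.1
```

```text
now [ 0.4466 -0.2657  0.0957] yaw -167.92 q6 -2.55 open 0.997 gf 0.0 wf [-0.2 -0.9 -0.1] t 8.82 z [ 0.001 -0.001 -1.   ]
row [-0.0004  0.002   0.1867] -0.0001
```

Call:
drive_tool:
  plan:
    - [[0,0.002,0.06,0],[0,0.002,0.12,0],[0,0.002,0.17,0],[0,0.002,0.187,0],[0,0.002,0.187,0]]

```text
time_s: 9.23
eef_pos: [0.4454, -0.2646, 0.0194]
eef_rot: [-0.0, -0.105, 0.994, 0.001]
wrist_force: [0.0, -0.1, 0.1]
opening: 0.995
grasp_force: 0.0
```

Call:
drive_tool:
  plan:
    - [[0,0,0,0],[0,0,0,0],[0,0,0,0],[0,0,0,0],[0,0,0,0]]
  jaw: 1

```text
time_s: 9.65
eef_pos: [0.4469, -0.2661, 0.0217]
eef_rot: [0.001, -0.105, 0.995, -0.001]
wrist_force: [1.0, 0.1, 6.2]
opening: 0.812
grasp_force: 69.3
```

Call:
drive_tool:
  plan:
    - [[0,0,-0.08,0],[0,0,-0.16,0],[0,0,-0.25,0],[0,0,-0.35,0],[0,0,-0.45,0],[0,0,-0.5,0],[0,0,-0.5,0],[0,0,-0.5,0]]

```text
time_s: 10.32
eef_pos: [0.446, -0.2655, 0.2209]
eef_rot: [0.001, -0.105, 0.995, -0.001]
wrist_force: [-0.3, -0.3, -4.2]
opening: 0.809
grasp_force: 71.4
```

```bash
python3 - <<'E'
from h import *
im,d,W=cloud("side"); save("s2",im)
E
python3 g.py
```

```text
now [ 0.445  -0.2646  0.2189] yaw -167.99 q6 -2.55 open 0.814 gf 71.3 wf [ 0.1  0.4 -4. ] t 10.37 z [-0.001  0.001 -1.   ]
```

View pics/s2.png

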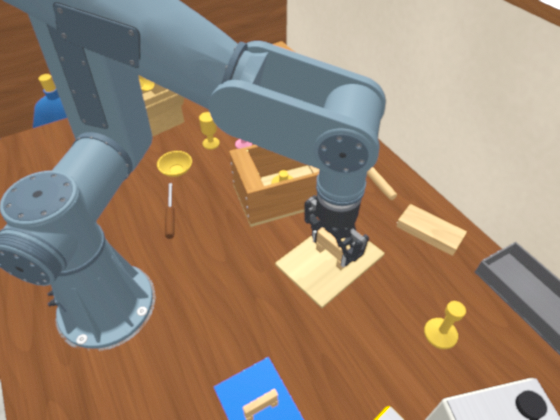

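The divider hangs level in the grip at (330,260). I'll take it to the near end of the crate and press its inner end on the rim to pivot it in the pads.

```bash
python3 g.py .3514 .1337 .22 170.3
```

```text
now [ 0.445  -0.2646  0.2189] yaw -167.99 q6 -2.55 open 0.814 gf 71.3 wf [ 0.1  0.4 -4. ] t 10.37 z [-0.001  0.001 -1.   ]
row [ 0.0218  1.0227 -0.0022] 0.1206
```

Call:
drive_tool:
  plan:
    - [[0.002,0.09,0,0.03],[0.004,0.18,0,0.06],[0.006,0.27,0,0.09],[0.008,0.36,0,0.12],[0.01,0.45,0,0.1206],[0.012,0.54,0,0.1206],[0.014,0.63,0,0.1206],[0.016,0.72,0,0.1206],[0.018,0.81,0,0.1206],[0.02,0.9,0,0.1206],[0.021,0.96,0,0.1206],[0.022,1,0,0.1206]]

```text
time_s: 11.37
eef_pos: [0.351, 0.1265, 0.2171]
eef_rot: [-0.003, 0.083, 0.997, 0.0]
wrist_force: [1.0, -0.7, -2.7]
opening: 0.814
grasp_force: 71.5
```

Call:
drive_tool:
  plan:
    - [[0,0.023,0,0],[0,0.023,0,0],[0,0.023,0,0]]

```text
time_s: 11.62
eef_pos: [0.3539, 0.1335, 0.2177]
eef_rot: [-0.002, 0.084, 0.996, -0.0]
wrist_force: [0.5, -0.5, -3.4]
opening: 0.811
grasp_force: 71.5
```

```bash
python3 g.py .3514 .1337 .16 170.3
```

```text
now [0.3539 0.1335 0.2177] yaw 170.39 q6 -1.36 open 0.811 gf 71.5 wf [ 0.5 -0.5 -3.4] t 11.62 z [-0.004 -0.001 -1.   ]
row [ 0.0057 -0.0003  0.1444] 0.0005
```

Call:
drive_tool:
  plan:
    - [[0.006,0,0.06,0],[0.006,0,0.12,0],[0.006,0,0.145,0],[0.006,0,0.155,0],[0.006,0,0.165,0],[0.006,0,0.175,0],[0.006,0,0.185,0]]

```text
time_s: 12.2
eef_pos: [0.3517, 0.1334, 0.146]
eef_rot: [-0.002, 0.085, 0.996, -0.0]
wrist_force: [-14.8, 2.2, 13.2]
opening: 0.813
grasp_force: 73.5
```

```bash
cat > tilt.py <<'E'
from h import *
import sys
# fit plane to the plate seen by the side/scene cameras: crate-frame plane points near the tool
o=ctrl.get_obs(); c=np.array(o["eef_pos"]); a=np.radians(-9.7); cx=np.array([np.cos(a),np.sin(a)]); cy=np.array([-cx[1],cx[0]])
C=np.array([.5515,.0996])
for n in sys.argv[1:]:
    im,d,W=cloud(n); save("t_%s_%d"%(n,o["time_s"]*100),im); p=W.reshape(-1,3)
    q=np.c_[(p[:,:2]-C)@cx,(p[:,:2]-C)@cy,p[:,2]]; k=im.reshape(-1,3).astype(int)
    pc=np.array([(c[:2]-C)@cx,(c[:2]-C)@cy])
    m=(abs(q[:,0]-pc[0])<.11)&(abs(q[:,1]-pc[1])>.05)&(abs(q[:,1]-pc[1])<.066)&(q[:,2]>.03)&(k[:,0]>170)&(k[:,1]>140)&(k[:,2]>90)
    if m.sum()<20: print(n,"few",m.sum()); continue
    s=q[m]; f=np.polyfit(s[:,0],s[:,2],1)
    for _ in range(3):
        r=s[:,2]-np.polyval(f,s[:,0]); g=abs(r)<max(.004,1.5*np.median(abs(r))); f=np.polyfit(s[g,0],s[g,2],1)
    print(n,m.sum(),g.sum(),"tilt deg",np.degrees(np.arctan(f[0])).round(1),"z at tool",np.polyval(f,pc[0]).round(4),"x",s[g,0].min().round(3),s[g,0].max().round(3),"pc",pc.round(4))
E
python3 tilt.py side scene wrist; python3 g.py
```

```text
side 674 567 tilt deg 7.9 z at tool 0.1331 x -0.285 -0.107 pc [-0.2027 -0.0003]
scene 507 421 tilt deg 8.1 z at tool 0.1322 x -0.284 -0.107 pc [-0.2027 -0.0003]
wrist 9141 9141 tilt deg 8.3 z at tool 0.1332 x -0.285 -0.154 pc [-0.2027 -0.0003]
now [0.3518 0.1333 0.1455] yaw 170.25 q6 -1.36 open 0.808 gf 72.7 wf [-5.4  1.1  1.6] t 12.35 z [-0.003  0.    -1.   ]
```

The plate is pivoting, 8° so far with low forces. Continuing.

Call:
drive_tool:
  plan:
    - [[0,0,0.01,0],[0,0,0.02,0],[0,0,0.03,0],[0,0,0.04,0],[0,0,0.05,0],[0,0,0.06,0],[0,0,0.07,0],[0,0,0.08,0],[0,0,0.088,0],[0,0,0.088,0]]

```text
time_s: 13.18
eef_pos: [0.3489, 0.1337, 0.1087]
eef_rot: [-0.005, 0.085, 0.996, 0.0]
wrist_force: [-13.1, 4.3, 3.4]
opening: 0.81
grasp_force: 66.5
```

```bash
python3 tilt.py side scene wrist; python3 g.py
```

```text
side 576 448 tilt deg 34.6 z at tool 0.0905 x -0.258 -0.11 pc [-0.2055 -0.0005]
scene 287 212 tilt deg 33.6 z at tool 0.0912 x -0.253 -0.108 pc [-0.2055 -0.0005]
wrist 5979 5979 tilt deg 34.6 z at tool 0.092 x -0.26 -0.138 pc [-0.2055 -0.0005]
now [0.3489 0.1337 0.1088] yaw 170.25 q6 -1.36 open 0.806 gf 66.9 wf [-12.2   5.1   1.7] t 13.33 z [-0.01   0.001 -1.   ]
```

Call:
drive_tool:
  plan:
    - [[0,0,0.006,0],[0,0,0.012,0],[0,0,0.012,0]]

```text
time_s: 13.58
eef_pos: [0.3493, 0.1336, 0.1042]
eef_rot: [-0.004, 0.085, 0.996, -0.0]
wrist_force: [-12.7, 3.6, 6.1]
opening: 0.81
grasp_force: 66.4
```

Call:
drive_tool:
  plan:
    - [[0,0,-0.04,0],[0,0,-0.1,0],[0,0,-0.18,0],[0,0,-0.26,0],[0,0,-0.34,0],[0,0,-0.4,0],[0,0,-0.4,0],[0,0,-0.4,0]]

```text
time_s: 14.25
eef_pos: [0.3536, 0.1331, 0.2662]
eef_rot: [0.001, 0.085, 0.996, 0.0]
wrist_force: [-0.8, -0.9, -4.6]
opening: 0.81
grasp_force: 70.3
```

```bash
python3 tilt.py side scene wrist; python3 g.py
```

```text
side 720 540 tilt deg 38.0 z at tool 0.2465 x -0.249 -0.107 pc [-0.2007 -0.0003]
scene 237 175 tilt deg 37.3 z at tool 0.2434 x -0.249 -0.105 pc [-0.2007 -0.0003]
wrist 5630 5630 tilt deg 37.7 z at tool 0.2468 x -0.252 -0.138 pc [-0.2007 -0.0003]
now [0.3518 0.1334 0.2635] yaw 170.26 q6 -1.36 open 0.81 gf 70.2 wf [-0.4  0.2 -3.6] t 14.4 z [-0.004 -0.    -1.   ]
```

Tilted to 37.8° and held. Moving over the mouth.

Call:
drive_tool:
  plan:
    - [[-0.06,0,0,0],[-0.12,0,0,0],[-0.18,0,0,0],[-0.24,0,0,0],[-0.3,0,0,0],[-0.36,0,0,0],[-0.41,0,0,0],[-0.443,0,0,0],[-0.443,0,0,0],[-0.443,0,0,0],[-0.443,0,0,0]]

```text
time_s: 15.32
eef_pos: [0.5262, 0.104, 0.264]
eef_rot: [-0.002, 0.085, 0.996, -0.0]
wrist_force: [0.5, 0.7, -3.1]
opening: 0.807
grasp_force: 70.1
```

```bash
python3 tilt.py side scene wrist; python3 g.py
```

```text
side 736 509 tilt deg 37.8 z at tool 0.2445 x -0.075 0.068 pc [-0.0256  0.0001]
scene 416 281 tilt deg 38.0 z at tool 0.2426 x -0.071 0.071 pc [-0.0256  0.0001]
wrist 5632 5544 tilt deg 37.8 z at tool 0.2464 x -0.076 0.039 pc [-0.0256  0.0001]
now [0.5267 0.1042 0.2654] yaw 170.32 q6 -1.43 open 0.809 gf 70.1 wf [-0.6  0.7 -3.6] t 15.47 z [-0.001  0.    -1.   ]
```

Call:
drive_tool:
  plan:
    - [[0,0,0.04,0],[0,0,0.08,0],[0,0,0.12,0],[0,0,0.16,0],[0,0,0.2,0],[0,0,0.23,0],[0,0,0.245,0],[0,0,0.245,0],[0,0,0.245,0]]

```text
time_s: 16.22
eef_pos: [0.5277, 0.104, 0.1681]
eef_rot: [0.0, 0.084, 0.996, 0.0]
wrist_force: [-0.5, -0.4, -3.0]
opening: 0.809
grasp_force: 70.2
```

```bash
python3 tilt.py side scene wrist; python3 g.py
```

```text
side 677 426 tilt deg 24.2 z at tool 0.1684 x -0.124 0.072 pc [-0.0242  0.0003]
scene 379 279 tilt deg 37.4 z at tool 0.1496 x -0.098 0.07 pc [-0.0242  0.0003]
wrist 3942 3929 tilt deg 38.0 z at tool 0.15 x -0.073 0.041 pc [-0.0242  0.0003]
now [0.5285 0.1039 0.1689] yaw 170.3 q6 -1.43 open 0.811 gf 70.2 wf [ 0.3  0.5 -2.9] t 16.37 z [ 0.002 -0.    -1.   ]
```

Call:
drive_tool:
  plan:
    - [[0.005,0,0.013,0],[0.02,0,0.016,0],[0.035,0,0.016,0],[0.05,0,0.016,0],[0.062,0,0.016,0],[0.062,0,0.016,0]]

```text
time_s: 16.87
eef_pos: [0.5019, 0.1085, 0.1613]
eef_rot: [-0.0, 0.084, 0.996, 0.0]
wrist_force: [-0.8, 0.8, -2.8]
opening: 0.806
grasp_force: 70.2
```

```bash
python3 tilt.py wrist scene; python3 g.py
```

```text
wrist 3576 3569 tilt deg 37.8 z at tool 0.1429 x -0.077 0.014 pc [-0.0503  0.0004]
scene 339 246 tilt deg 37.4 z at tool 0.1424 x -0.091 0.044 pc [-0.0503  0.0004]
now [0.5031 0.1082 0.1616] yaw 170.31 q6 -1.42 open 0.812 gf 70.2 wf [-0.4  0.1 -2.5] t 16.97 z [ 0.001 -0.    -1.   ]
```

Call:
drive_tool:
  plan:
    - [[0,0,0.008,0],[-0.005,0,0.014,0],[-0.01,0,0.02,0],[-0.015,0,0.026,0],[-0.02,0,0.03,0],[-0.02,0,0.03,0]]

```text
time_s: 17.47
eef_pos: [0.5154, 0.1062, 0.1531]
eef_rot: [0.004, 0.085, 0.996, 0.0]
wrist_force: [3.0, -1.4, 13.8]
opening: 0.807
grasp_force: 75.4
```

```bash
python3 tilt.py wrist scene; python3 g.py
```

```text
wrist 4129 4129 tilt deg 30.8 z at tool 0.1394 x -0.076 0.031 pc [-0.0367  0.0005]
scene 403 323 tilt deg 30.6 z at tool 0.1391 x -0.096 0.06 pc [-0.0367  0.0005]
now [0.5153 0.1062 0.1531] yaw 170.27 q6 -1.42 open 0.809 gf 75.3 wf [ 2.5 -0.6 13.9] t 17.57 z [ 0.009 -0.001 -1.   ]
```

Call:
drive_tool:
  plan:
    - [[-0.004,0,0.006,0],[-0.008,0,0.012,0],[-0.012,0,0.018,0],[-0.016,0,0.024,0],[-0.02,0,0.03,0],[-0.024,0,0.036,0],[-0.026,0,0.042,0],[-0.026,0,0.042,0]]

```text
time_s: 18.23
eef_pos: [0.5307, 0.1037, 0.1394]
eef_rot: [0.01, 0.085, 0.996, 0.0]
wrist_force: [12.6, -2.6, 19.1]
opening: 0.809
grasp_force: 81.1
```

```bash
python3 tilt.py wrist scene; python3 g.py
```

```text
wrist 5384 5384 tilt deg 19.6 z at tool 0.1303 x -0.076 -0.007 pc [-0.0212  0.0005]
scene 522 447 tilt deg 19.4 z at tool 0.13 x -0.098 0.074 pc [-0.0212  0.0005]
now [0.5306 0.1037 0.1394] yaw 170.26 q6 -1.43 open 0.806 gf 81.0 wf [12.4 -2.7 17.1] t 18.33 z [ 0.021 -0.002 -1.   ]
```

Call:
drive_tool:
  plan:
    - [[0,0,-0.01,0],[0.01,0,-0.015,0],[0.02,0,-0.015,0],[0.03,0,-0.015,0],[0.035,0,-0.015,0],[0.035,0,-0.015,0]]

```text
time_s: 18.83
eef_pos: [0.5095, 0.107, 0.1393]
eef_rot: [0.003, 0.085, 0.996, -0.0]
wrist_force: [7.9, -1.7, -2.7]
opening: 0.815
grasp_force: 78.6
```

```bash
python3 tilt.py wrist scene; python3 g.py
```

```text
wrist 3999 3986 tilt deg 19.4 z at tool 0.1302 x -0.075 -0.028 pc [-0.0426  0.0002]
scene 468 398 tilt deg 19.2 z at tool 0.1296 x -0.089 0.053 pc [-0.0426  0.0002]
now [0.5096 0.107  0.1393] yaw 170.27 q6 -1.42 open 0.805 gf 78.6 wf [ 8.4 -1.   0.1] t 18.93 z [ 0.006 -0.001 -1.   ]
```

Call:
drive_tool:
  plan:
    - [[-0.006,0,0.008,0],[-0.01,0,0.016,0],[-0.014,0,0.024,0],[-0.018,0,0.03,0],[-0.02,0,0.036,0],[-0.022,0,0.042,0],[-0.022,0,0.046,0],[-0.022,0,0.046,0]]

```text
time_s: 19.6
eef_pos: [0.5207, 0.1054, 0.1233]
eef_rot: [0.005, 0.085, 0.996, 0.0]
wrist_force: [9.2, -2.0, 11.3]
opening: 0.809
grasp_force: 83.3
```

```bash
python3 tilt.py wrist scene; python3 g.py
```

```text
wrist 4971 4971 tilt deg 8.2 z at tool 0.1164 x -0.075 -0.017 pc [-0.0314  0.0005]
scene 466 431 tilt deg 8.1 z at tool 0.1158 x -0.096 0.062 pc [-0.0314  0.0005]
now [0.5206 0.1054 0.1233] yaw 170.28 q6 -1.42 open 0.809 gf 83.3 wf [ 9.8 -2.7  9.9] t 19.7 z [ 0.01  -0.001 -1.   ]
```

Call:
drive_tool:
  plan:
    - [[-0.002,0,0.006,0],[-0.004,0,0.012,0],[-0.006,0,0.018,0],[-0.006,0,0.02,0],[-0.006,0,0.02,0]]

```text
time_s: 20.12
eef_pos: [0.5241, 0.1048, 0.1157]
eef_rot: [0.006, 0.085, 0.996, 0.0]
wrist_force: [12.3, -2.5, 9.1]
opening: 0.809
grasp_force: 83.0
```

```bash
python3 tilt.py wrist scene; python3 g.py
```

```text
wrist 5312 5312 tilt deg 3.4 z at tool 0.1094 x -0.074 -0.014 pc [-0.0279  0.0005]
scene 392 361 tilt deg 3.2 z at tool 0.1089 x -0.096 0.063 pc [-0.0279  0.0005]
now [0.5241 0.1048 0.1157] yaw 170.27 q6 -1.43 open 0.813 gf 82.9 wf [12.  -2.3 10.2] t 20.22 z [ 0.013 -0.001 -1.   ]
```

Call:
drive_tool:
  plan:
    - [[-0.015,0,0,0],[-0.03,0,0,0],[-0.045,0,0,0],[-0.06,0,0,0],[-0.07,0,0,0],[-0.07,0,0,0]]

```text
time_s: 20.72
eef_pos: [0.5468, 0.1006, 0.1117]
eef_rot: [0.0, 0.085, 0.996, -0.0]
wrist_force: [0.4, 0.3, 1.7]
opening: 0.809
grasp_force: 82.2
```

```bash
python3 tilt.py wrist scene; python3 g.py
python3 - <<'E'
from h import *
im,d,W=cloud("wrist"); save("w6",im); im,d,W=cloud("side"); save("s6",cv2.resize(im[110:250,190:390],(800,560)))
E
```

```text
wrist 8765 8765 tilt deg 0.8 z at tool 0.1054 x -0.08 0.009 pc [-0.0048  0.0002]
scene 329 271 tilt deg 0.8 z at tool 0.1048 x -0.096 0.061 pc [-0.0048  0.0002]
now [0.5468 0.1006 0.1119] yaw 170.29 q6 -1.43 open 0.813 gf 82.1 wf [ 0.5 -0.3  0.4] t 20.82 z [ 0.001 -0.    -1.   ]
```

View pics/w6.png

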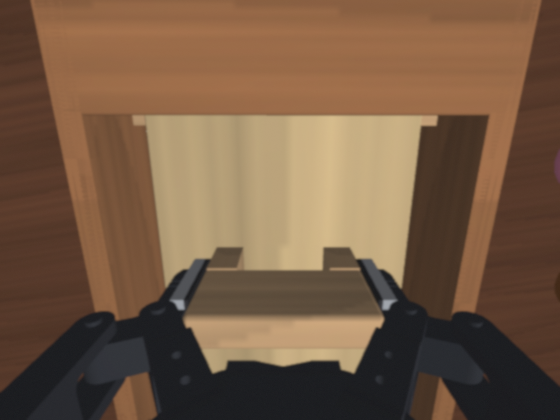

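The bar at (285,310) is in the grip and the plate lies under the near rim board (edge at row 115). Measuring the bar's position.

```bash
cat > bar.py <<'E'
from h import *
im,d,W=cloud("wrist"); p=W.reshape(-1,3); k=im.reshape(-1,3).astype(int)
a=np.radians(-9.7); cx=np.array([np.cos(a),np.sin(a)]); cy=np.array([-cx[1],cx[0]]); C=np.array([.5515,.0996])
q=np.c_[(p[:,:2]-C)@cx,(p[:,:2]-C)@cy,p[:,2]]
m=(abs(q[:,0])<.04)&(abs(q[:,1])<.03)&(q[:,2]>.157)&(q[:,2]<.175)&(k[:,0]>110)&(k[:,0]-k[:,2]>30)
s=q[m]; print(m.sum(),"bar x",np.percentile(s[:,0],[0.5,50,99.5]).round(4),"z",np.percentile(s[:,2],[1,50,99]).round(4))
m=(abs(q[:,0])<.075)&(abs(q[:,1])<.075)&(q[:,2]>.09)&(q[:,2]<.112)&(k[:,0]>140); s=q[m]
print("plate y",np.percentile(s[:,1],[1,99]).round(4)); 
for lo,hi in((-.075,-.04),(-.04,-.01),(.01,.04),(.04,.075)):
    g=(s[:,0]>lo)&(s[:,0]<hi); print(lo,g.sum(),np.median(s[g,2]).round(4) if g.sum() else "")
E
python3 bar.py
```

```text
5935 bar x [-0.0149 -0.0089 -0.001 ] z [0.1637 0.1656 0.1669]
plate y [-0.0639  0.0626]
-0.075 19164 0.1049
-0.04 13397 0.1054
0.01 0 
0.04 2284 0.1069
```

Call:
drive_tool:
  plan:
    - [[-0.01,0,0,0],[-0.019,0,0.002,0],[-0.019,0,0.006,0],[-0.019,0,0.01,0],[-0.019,0,0.01,0],[-0.019,0,0.01,0]]

```text
time_s: 21.47
eef_pos: [0.5542, 0.0994, 0.1103]
eef_rot: [0.0, 0.084, 0.996, -0.0]
wrist_force: [-7.2, -1.3, 18.0]
opening: 0.812
grasp_force: 83.6
```

```bash
python3 bar.py; python3 g.py
```

```text
5873 bar x [-0.0069 -0.0009  0.0071] z [0.1622 0.164  0.1652]
plate y [-0.0638  0.0626]
-0.075 20263 0.1041
-0.04 14273 0.1041
0.01 141 0.1042
0.04 2117 0.1041
now [0.5543 0.0994 0.1104] yaw 170.31 q6 -1.43 open 0.806 gf 83.6 wf [-7.  -1.1 16.8] t 21.52 z [ 0.001 -0.    -1.   ]
```

Call:
drive_tool:
  plan:
    - [[0,0,-0.005,0],[0,0,-0.005,0]]

```text
time_s: 21.68
eef_pos: [0.5543, 0.0994, 0.1107]
eef_rot: [0.001, 0.085, 0.996, -0.0]
wrist_force: [0.1, -0.5, 2.5]
opening: 0.81
grasp_force: 82.0
```

Call:
drive_tool:
  plan:
    - [[0,0,0,0],[0,0,0,0],[0,0,0,0],[0,0,0,0],[0,0,0,0],[0,0,0,0]]
  jaw: 0

```text
time_s: 22.18
eef_pos: [0.5537, 0.0995, 0.11]
eef_rot: [-0.0, 0.085, 0.996, -0.0]
wrist_force: [-0.4, 0.1, -0.6]
opening: 0.997
grasp_force: 0.0
```

Call:
drive_tool:
  plan:
    - [[0,0,-0.05,0],[0,0,-0.12,0],[0,0,-0.2,0],[0,0,-0.29,0],[0,0,-0.35,0],[0,0,-0.35,0],[0,0,-0.35,0]]

```text
time_s: 22.77
eef_pos: [0.5547, 0.0995, 0.252]
eef_rot: [0.002, 0.085, 0.996, 0.0]
wrist_force: [-0.6, 0.1, 0.4]
opening: 0.999
grasp_force: 0.0
```

```bash
python3 bar.py; python3 w.py w7 .552 .1 .16 .128 .142; python3 g.py .461 .41 .25 170.3
```

```text
1415 bar x [-0.0066 -0.0009  0.0069] z [0.1574 0.164  0.1656]
plate y [-0.0653  0.0628]
-0.075 5750 0.1041
-0.04 4415 0.1042
0.01 2270 0.1041
0.04 3975 0.1041
28952 z 0.1361 ((551.622314453125, 99.55654907226562), (171.10824584960938, 256.59515380859375), 80.27073669433594) ((551.1170654296875, 99.41316986083984), 152.90049743652344)
now [0.5529 0.0995 0.2488] yaw 170.3 q6 -1.43 open 0.994 gf 0.0 wf [-0.2 -0.3  0.3] t 22.87 z [-0.002  0.    -1.   ]
row [ 0.3573  0.7264 -0.0024] -0.0
```

Call:
drive_tool:
  plan:
    - [[0.357,0.726,0,0.129],[0.357,0.726,0,0.129],[0.357,0.726,0,0.129],[0.357,0.726,0,0.129],[0.357,0.726,0,0.129],[0.357,0.726,0,0.129],[0.357,0.726,0,0.129],[0.357,0.726,0,0.129],[0.357,0.726,0,0.129],[0.357,0.726,0,0.129],[0.357,0.726,0,0.129],[0.357,0.726,0,0.129]]

```text
time_s: 23.87
eef_pos: [0.4618, 0.4086, 0.2488]
eef_rot: [-0.001, 0.284, 0.959, -0.001]
wrist_force: [0.4, -0.4, 0.3]
opening: 1.001
grasp_force: 0.0
```

```bash
python3 w.py w8 .461 .41 .04 .095 .12 .461 .41 .04 .06 .12 .549 .352 .04 .07 .12; python3 g.py .461 .41 .15 147
```

```text
2044 z 0.111 ((458.20318603515625, 409.0724182128906), (47.195037841796875, 46.93346405029297), 26.638004302978516) ((458.26751708984375, 408.77734375), 23.888307571411133)
2241 z 0.111 ((457.98992919921875, 408.58343505859375), (47.15341567993164, 47.07476806640625), 58.98933792114258) ((458.23052978515625, 408.8223571777344), 23.908754348754883)
2123 z 0.1107 ((548.1484375, 351.0526428222656), (47.13954162597656, 47.32582092285156), 79.0893783569336) ((548.552490234375, 351.2188415527344), 24.45039939880371)
now [0.4622 0.4084 0.2492] yaw 146.98 q6 -0.46 open 1.002 gf 0.0 wf [ 0. -0. -0.] t 23.92 z [-0.001 -0.001 -1.   ]
row [0.0045 0.0021 0.248 ] -0.0001
```

View pics/w8.png

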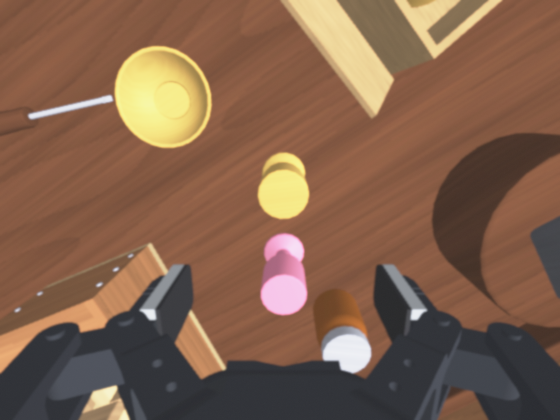

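The gold goblet, at (284,192), has the pink look-alike behind it at (284,290), clear of both finger sides. Descending to it.

```bash
python3 g.py .4583 .4089 .065 147
```

```text
now [0.4622 0.4084 0.2492] yaw 146.98 q6 -0.46 open 1.002 gf 0.0 wf [ 0. -0. -0.] t 23.92 z [-0.001 -0.001 -1.   ]
row [ 0.0085 -0.0035  0.4606] -0.0001
```

Call:
drive_tool:
  plan:
    - [[0.0085,-0.0035,0.08,0],[0.0085,-0.0035,0.16,0],[0.0085,-0.0035,0.24,0],[0.0085,-0.0035,0.3,0],[0.0085,-0.0035,0.35,0],[0.0085,-0.0035,0.4,0],[0.0085,-0.0035,0.44,0],[0.0085,-0.0035,0.46,0],[0.0085,-0.0035,0.46,0],[0.0085,-0.0035,0.46,0]]

```text
time_s: 24.75
eef_pos: [0.4588, 0.4098, 0.0663]
eef_rot: [-0.0, 0.284, 0.959, -0.0]
wrist_force: [0.6, 0.3, 1.4]
opening: 1.003
grasp_force: 0.0
```

Call:
drive_tool:
  plan:
    - [[0,0,0,0],[0,0,0,0],[0,0,0,0],[0,0,0,0],[0,0,0,0],[0,0,0,0],[0,0,0,0]]
  jaw: 1

```text
time_s: 25.33
eef_pos: [0.4589, 0.4108, 0.0676]
eef_rot: [0.001, 0.283, 0.959, 0.001]
wrist_force: [-0.5, -1.7, 6.3]
opening: 0.547
grasp_force: 61.4
```

Call:
drive_tool:
  plan:
    - [[0,0,-0.06,0],[0,0,-0.14,0],[0,0,-0.24,0],[0,0,-0.34,0],[0,0,-0.42,0],[0,0,-0.5,0],[0,0,-0.5,0],[0,0,-0.5,0]]

```text
time_s: 26.0
eef_pos: [0.459, 0.4112, 0.2686]
eef_rot: [0.002, 0.283, 0.959, 0.002]
wrist_force: [-0.1, -0.7, -3.1]
opening: 0.551
grasp_force: 62.6
```

```bash
python3 -c "
import numpy as np
a=np.radians(-9.7);print(np.array([.5515,.0996])-.046*np.array([np.cos(a),np.sin(a)]))"; python3 g.py .506 .107 .265 147
```

```text
[0.50615764 0.10735051]
now [0.459  0.4112 0.2686] yaw 147.09 q6 -0.46 open 0.551 gf 62.6 wf [-0.1 -0.7 -3.1] t 26.0 z [ 0.004  0.003 -1.   ]
row [-0.5117 -0.5747  0.0076] 0.0005
```

Call:
drive_tool:
  plan:
    - [[-0.05,-0.056,0,0],[-0.1,-0.112,0,0],[-0.15,-0.168,0,0],[-0.2,-0.225,0,0],[-0.25,-0.28,0,0],[-0.3,-0.337,0,0],[-0.35,-0.393,0,0],[-0.4,-0.45,0,0],[-0.45,-0.505,0,0],[-0.49,-0.55,0,0],[-0.512,-0.575,0,0],[-0.512,-0.575,0,0]]

```text
time_s: 27.0
eef_pos: [0.5042, 0.1035, 0.2635]
eef_rot: [-0.002, 0.285, 0.959, -0.001]
wrist_force: [-0.7, -0.1, -2.7]
opening: 0.549
grasp_force: 62.9
```

Call:
drive_tool:
  plan:
    - [[0,0,0,0],[0,0,0,0],[0,0,0,0]]

```text
time_s: 27.25
eef_pos: [0.5045, 0.1071, 0.2652]
eef_rot: [-0.001, 0.283, 0.959, -0.0]
wrist_force: [-0.0, 0.2, -2.2]
opening: 0.546
grasp_force: 62.9
```

```bash
python3 g.py .506 .107 .172 147
```

```text
now [0.5045 0.1071 0.2652] yaw 147.15 q6 -1.02 open 0.546 gf 62.9 wf [-0.   0.2 -2.2] t 27.25 z [-0.002  0.    -1.   ]
row [-0.0037  0.002   0.233 ] 0.0008
```

Call:
drive_tool:
  plan:
    - [[-0.003,0,0.05,0],[-0.003,0,0.1,0],[-0.003,0,0.15,0],[-0.003,0,0.19,0],[-0.003,0,0.215,0],[-0.003,0,0.23,0],[-0.003,0,0.23,0],[-0.003,0,0.23,0]]

```text
time_s: 27.92
eef_pos: [0.5064, 0.1058, 0.1746]
eef_rot: [0.0, 0.283, 0.959, 0.0]
wrist_force: [-0.7, -0.3, -2.7]
opening: 0.545
grasp_force: 62.8
```

Call:
drive_tool:
  plan:
    - [[0,0,0.002,0],[0,0,0.004,0],[0,0,0.004,0]]

```text
time_s: 28.17
eef_pos: [0.5066, 0.1055, 0.1732]
eef_rot: [0.001, 0.283, 0.959, 0.0]
wrist_force: [-0.8, 0.4, -2.2]
opening: 0.548
grasp_force: 62.9
```

```bash
python3 g.py
```

```text
now [0.5066 0.1055 0.1732] yaw 147.08 q6 -1.02 open 0.548 gf 62.9 wf [-0.8  0.4 -2.2] t 28.17 z [ 0.001 -0.    -1.   ]
```

Call:
drive_tool:
  plan:
    - [[0,0,0.003,0],[0,0,0.006,0],[0,0,0.006,0],[0,0,0.006,0]]

```text
time_s: 28.5
eef_pos: [0.5065, 0.1054, 0.1707]
eef_rot: [0.0, 0.283, 0.959, 0.0]
wrist_force: [-0.4, -1.4, 1.9]
opening: 0.551
grasp_force: 63.1
```

```bash
python3 g.py
```

```text
now [0.5065 0.1054 0.1707] yaw 147.08 q6 -1.02 open 0.551 gf 63.1 wf [-0.4 -1.4  1.9] t 28.5 z [ 0.001 -0.    -1.   ]
```

Contact felt (wrist force up by about 4 N), so I'll release and rise.

Call:
drive_tool:
  plan:
    - [[0,0,0,0],[0,0,0,0],[0,0,0,0],[0,0,0,0],[0,0,0,0],[0,0,0,0],[0,0,0,0]]
  jaw: 0

```text
time_s: 29.08
eef_pos: [0.5061, 0.1055, 0.1701]
eef_rot: [-0.0, 0.283, 0.959, 0.0]
wrist_force: [-0.7, 0.1, -0.1]
opening: 1.001
grasp_force: 0.0
```

Call:
drive_tool:
  plan:
    - [[0,0,-0.04,0],[0,0,-0.12,0],[0,0,-0.2,0],[0,0,-0.28,0],[0,0,-0.35,0],[0,0,-0.4,0],[0,0,-0.4,0],[0,0,-0.4,0]]

```text
time_s: 29.75
eef_pos: [0.5067, 0.1055, 0.3313]
eef_rot: [0.001, 0.283, 0.959, 0.0]
wrist_force: [-0.3, -0.4, -1.0]
opening: 1.002
grasp_force: 0.0
```

```bash
python3 bar.py; python3 w.py w9 .506 .106 .04 .2 .225 .506 .106 .04 .16 .225; python3 g.py; python3 - <<'E'
from h import *
im,d,W=cloud("side"); save("s9",cv2.resize(im[60:270,150:430],(800,600)))
E
```

```text
706 bar x [-0.0068 -0.0004  0.0072] z [0.1576 0.1639 0.1656]
plate y [-0.0651  0.0632]
-0.075 2330 0.1042
-0.04 1252 0.1041
0.01 1268 0.1041
0.04 2476 0.1041
2338 z 0.214 ((505.6652526855469, 103.42918395996094), (47.07967758178711, 47.099510192871094), 16.719205856323242) ((505.7591552734375, 103.43730926513672), 23.89803123474121)
2618 z 0.2139 ((509.94927978515625, 100.87203216552734), (47.37273406982422, 57.37590026855469), 56.06747817993164) ((513.9736328125, 104.24592590332031), 31.963605880737305)
now [0.5056 0.1055 0.3288] yaw 147.08 q6 -1.02 open 1.001 gf 0.0 wf [-0.7 -0.  -1.6] t 29.85 z [-0.002  0.    -1.   ]
```

View pics/s9.png

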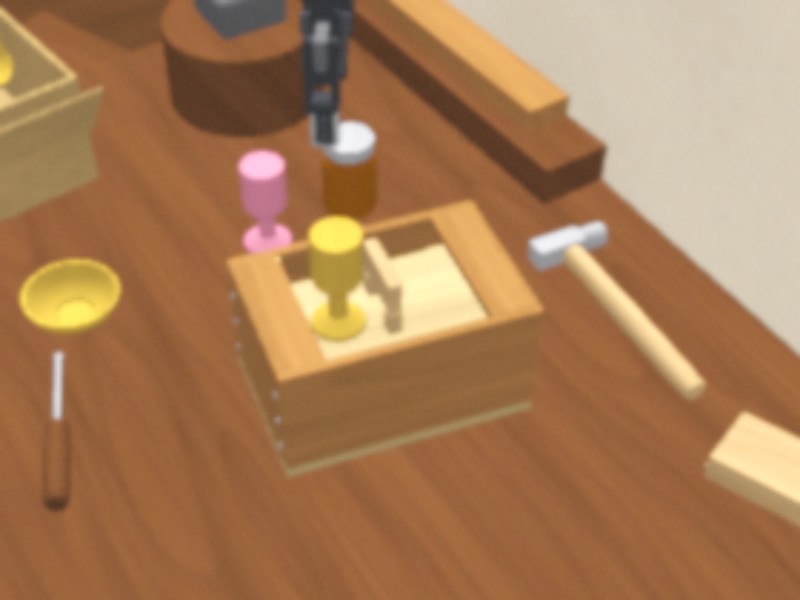

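The goblet stands upright on the flat divider at (337,275), beside the bar at (385,285), and the gripper is clear.

```bash
python3 -c "
from bench import ctrl
print(ctrl.hand_in())"
```

```text
the job is handed in; nothing more can be done
None
```

I packed the crate and handed it in at about 30 s: the pot stands on the floor, the divider lies flat on both ledges under the rim boards, and the goblet stands upright on it. No verdict came back.

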